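Draw a dropped collar out from behind the store guard with a drag hook

TASK

A red collar has dropped behind the mesh guard on the parts counter. Take the drag hook by its orange handle, put its tip down into the collar's hole, draw the collar out under the guard until it is fully home against both brass stop pins, and keep a light, steady pull on it for about a second to be sure that it has seated, never a hard one. Then stand the hook back on its rubber mat the way it stood; the collar stays at the pins, do not touch it with the fingers, do not force the guard and leave the other goods alone.

Things in the scene. Friction and masses are not known exactly. Their poses are not given: they have to be found in the camera images.
- hook: Loose drag hook, 0.3 kg, stands on its foot and tip. Origin: centre of the foot's underside, under the handle; x along the rod to the tip, z up. Foot 40 x 56 x 8 mm. Orange handle 26 (x) by 20 mm (y), 8 to 86 mm above the origin: grip across the 20 mm, 40 to 60 mm up. Steel rod 8 mm thick, centre line 28 mm up, leaves the handle along x. Centre of mass near the handle.
- hook_tip (a point): lowest point of the hook's tip, at (260, 0, 0) mm in the hook's frame, same axes. There the rod bends straight down into a round-ended tip, 8 mm thick, whose end is level with the underside of the foot
- collar: The dropped part: loose red ring, 64 mm across, hole 34 mm, 16 mm high, about 0.25 kg (varies, as does friction), flat on the guard's base board. Origin: centre of its underside, z up. It starts 115 to 155 mm inward of the guard's origin, up to 35 mm to either side. When drawn it trails with the near wall of its hole against the hook's tip.
- guard: Fixed mesh pen on a grey base board. Origin on the table top before the mouth; y runs inward, z up. Board 6 mm thick, x -115 to 115, y -75 to 270 mm. Mesh box: y 55 to 270, x -115 to 115 mm (walls 12 mm), roof top 115 mm above the table. In front (y = 55) only what is above 78 mm over the table is closed; the mouth below is open over the full width: enter above the collar, then lower.
- apron (a point): Point on the base board's top, (0, 0, 6) mm in the guard's frame. The stop: two rigid brass pins, 10 mm wide, 10 mm high, at x = -24 and 24 mm, on a clamped slide set anew each time; its place is not reported, feel for it: the collar is home with its centre at x = 0 and y anywhere from -25 to 18 mm. The rod passes over and between the pins. There the pull rises some 5 N per mm. 5 to 15 N is a light pull, 25 N a hard one.
- mat: Fixed black rubber mat with yellow edges, 4 mm thick; origin on the table top under the home of the hook's handle; x along the rod's home direction. It spans x from -60 to 280 mm and y from -60 to 60 mm.
- mat_tip (a point): home of the hook's tip, (260, 0, 4) mm in the mat's frame, on the mat's top
- bush_a: Bystander, leave alone: steel bush, 36 mm across, 24 mm high, standing at the back inside the guard; origin at the centre of its underside.
- slug_b: Bystander, leave alone: dark steel slug, 26 mm across, 28 mm high, standing at the back inside the guard; origin at the centre of its underside.
- carton: Bystander, leave alone: cardboard carton 90 x 120 x 75 mm on the table, left; origin at the centre of its underside.
- yellow_ring: Bystander, leave alone: yellow ring, 90 mm across, 22 mm high, on the table, ahead right; origin at the centre of its underside.
- tin: Bystander, leave alone: blue tin, 70 mm across, 100 mm high, on the table, right; origin at the centre of its underside.
- bracket: Bystander, leave alone: blue angle bracket 100 x 50 x 60 mm, on the table, right; origin at the centre of its underside.
- hub: Bystander, leave alone: red flanged hub, 90 mm across, 60 mm high, on the table, right; origin at the centre of its underside.
There are look-alikes about, which are no part of the job. Several things have the shape of the collar; the one meant has the colours described above.

How it is judged:
On the way, in this order (a step that is already met when the one before it is completed fails the run):
1. the hook's tip is down in the collar's hole while the collar is still behind the guard (horizontal distance between hook_tip and collar below 0.017 m and z of hook_tip in the frame of collar below 0.013 m and y of collar in the frame of guard above 0.07 m), for 0.1 s.
2. the collar is home against both pins and the hook keeps a pull on it, below 22 N, for half a second (horizontal distance between collar and pin_left below 0.041 m and horizontal distance between collar and pin_right below 0.041 m and contact force between collar and pin_left above 0.5 N and contact force between collar and pin_right above 0.5 N and contact force between hook and collar between 2 and 22 N), for 0.5 s.
At the end, for the whole second after the job is handed in: The collar lies flat on the base board home at both pins (centre within 41 mm of each pin's, 37 mm being contact), and the released hook stands upright at rest on its mat, handle within 45 mm and tip within 60 mm of their home points (horizontal distance between collar and pin_left below 0.041 m and horizontal distance between collar and pin_right below 0.041 m and angle between collar's own z axis and vertical below 0.05 rad and height (world z) of collar below 0.01 m and horizontal distance between hook and mat below 0.045 m and horizontal distance between hook_tip and mat_tip below 0.06 m and angle between hook's own z axis and vertical below 0.08 rad and height (world z) of hook below 0.012 m and linear speed of each of hook, collar below 0.02 m/s); the robot touches nothing.
It fails at once if the hook pulls or presses on the collar with more than 25 N (contact force between hook and collar above 25 N).
It fails at once if the guard is forced: the hook pushes on the guard, its base board or the pins with more than 25 N (contact force between hook and guard above 25 N).
It fails at once if the fingers touch the collar (contact force between the fingers and collar above 0.5 N).
It fails at once if the collar is tipped (angle between collar's own z axis and vertical above 0.35 rad).
It fails at once if other goods are shifted by more than 20 mm (distance of any of bush_a, slug_b, carton, yellow_ring, tin, bracket, hub from where it was at the start of the episode above 0.02 m).
It also fails if it takes over 72 s, if anything falls off the work surface, if the arm or the gripper's body presses on something with over 40 N, if the wrist force passes 120 N, or if a joint passes its speed limit or range.

ROBOT

A 6-joint arm with a two-finger parallel gripper is mounted at the origin on the work surface. World frame = base frame: x ahead of the robot, y to its left, z up, the work surface at z = 0. Lengths are in m, angles in rad, forces in N, time in s.
With the tool pointing down it reaches from about 0.325 to 1 m from the base axis. Payload 5.1 kg.
Tool frame: the origin (TCP) lies at the very end of the fingers, on their centre line; the grasp point (between the pads) lies 19 mm behind it (ctrl.hold_point_z is the distance from the TCP to the grasp point, in m); z points along the fingers, y is the direction in which the jaws open and shut (so a half turn about z gives the same grasp; the last joint's range is limited). The gripper opens to 85 mm and grips with 20 to 120 N. Pads are 22 mm wide; open, the fingers measure 114 mm over their backs; the gripper's body (76 mm by 85 mm) begins 54 mm behind the grasp point. The pads swing forward as they close: fully open they stand 13 mm farther back than shut.
Start: joints at [1.081, 0.124, 1.65, -0, 1.367, -0.083], TCP at [0.257, 0.597, 0.231] pointing down, gripper open.
Joint ranges: [-2.61, 2.61], [-1.02, 2.33], [0.03, 2.71], [-1.35, 4.49], [0.32, 2.68], [-2.91, 2.91]. Speed limits (rad/s): [2.57, 2.57, 3.14, 3.14, 3.14, 3.14].

INTERFACE

Orientations are given as a unit quaternion [x, y, z, w].
In Python, from workcell import ctrl gives the robot as it stands.
- The arm moves only by the tool jog_arm, never from a script. Its arguments are lists of equal length, an entry for each row: "hand": the opening, from 0 (shut) to 1 (fully open); "offset": the shift along the world's x, y, z in mm, a list of three; "spin": the turn about the world's z in degrees. A call has 1 to 8 rows; each row is the pose to reach, as a shift and turn from the pose measured when the call began; what a row does not reach only later rows make up. A row lasts 1/10 s, in which the tool goes at most 50 mm and 8.59 degrees, less where a joint would pass 70% of its speed; a pose out of reach is approached as far as the arm can. A call with a gripper value outside its range is refused whole. The fingers move at their own pace and stop on an object; "squeeze" is the grip in N (left out, the last holds). Time passes only in rows, so rows that repeat a pose let the fingers close. It gives the time, the measured TCP pose, the force and the opening at its end, in the units of the state.
- ctrl.observe(): the state, without advancing time (a new reading comes with each control period).
- ctrl.get_image(name): name is "scene" or "top"; returns a dict with "pixels" (420x560x3 uint8, red, green, blue), "intrinsics" (3x3 intrinsics, pixels), "world_from_camera" (4x4, takes a point from camera to world coordinates). Camera axes: x right, y up, looking along -z (the intrinsics and any distortion apply to the point x, -y, -z); pixel columns grow to the right and rows downward; lengths in m; the calibration is good to about 2 mm. A picture is of the moment at which its call begins. There is no depth.
- ctrl.close_job(): hands the job in, once; it reports no verdict.
The state is a dict: "t": time; "joint_positions": joint angles; "qvel": joint speeds; "joint_efforts": joint torques, N m; "ee_pos": TCP position; "eef_rot": TCP orientation; "force": force on the tool from outside, world axes, zero at the start; "moment": the same for the moment, N m; "width": opening from 0.0 (shut) to 1.0 (fully open).
Only numpy, scipy, OpenCV 4.12 (cv2) and the standard library are available. Lean on these libraries where they do the work, as an engineer would, in place of code of your own. Each camera call takes 0.05 s, during which the arm holds its last target.

## Working session

There is one attempt and no reset: what is moved stays moved. The work goes in short steps, Python scripts to look and compute and a tool call to move; the robot and the scene stay as the last step left them, time stands still between calls to the robot, and variables do not carry over. Pictures are saved under pics/ and viewed, and the job is handed in when it is done.

Besides the shell and the picture viewer there is one more tool, called after ">>>" as name([rows], argument=value, ...), one row to a line, values as JSON. jog_arm: Moves the arm, as the interface text tells. Its arguments: {"type":"object","properties":{"hand":{"type":"array","items":{"type":"number"}},"offset":{"type":"array","items":{"type":"array","items":{"type":"number"}}},"spin":{"type":"array","items":{"type":"number"}},"squeeze":{"type":"number"}},"required":["hand","offset","spin"]}

```bash
mkdir -p pics; ls; python3 - <<'E'
from workcell import ctrl
import cv2
for n in ("scene","top"):
    r=ctrl.get_image(n); cv2.imwrite(f"pics/{n}0.png",r["pixels"][:,:,::-1])
    print(n,r["intrinsics"],r["world_from_camera"],[k for k in r])
print(ctrl.observe(),ctrl.hold_point_z)
E
```

```text
pics
scene [[473.98224688   0.         277.32420862]
 [  0.         473.98224688 209.61801914]
 [  0.           0.           1.        ]] [[ 0.28704331 -0.64676458  0.70661284  1.4646829 ]
 [ 0.95783126  0.18388378 -0.22078503 -0.32097866]
 [ 0.0128613   0.74019074  0.67227395  0.97735698]
 [ 0.          0.          0.          1.        ]] ['pixels', 'intrinsics', 'world_from_camera']
top [[469.94151639   0.         280.57376292]
 [  0.         469.94151639 204.89954502]
 [  0.           0.           1.        ]] [[-0.01542823  0.98865938 -0.14938074  0.28521244]
 [-0.99979667 -0.01719385 -0.01053532 -0.02116145]
 [-0.01298427  0.14918782  0.98872362  1.35695304]
 [ 0.          0.          0.          1.        ]] ['pixels', 'intrinsics', 'world_from_camera']
{'t': 0.1, 'joint_positions': array([ 1.08138295e+00,  1.24462589e-01,  1.65154367e+00,  9.84241227e-06,
        1.36749426e+00, -8.26078683e-02]), 'qvel': array([-0.00050579, -0.00026009, -0.00252264, -0.0013231 , -0.00085153,
       -0.00059493]), 'joint_efforts': array([ 4.74057961e-04, -4.24927926e+01, -3.66654968e+01, -1.01629880e-04,
        3.84194660e-03,  2.02898127e-05]), 'ee_pos': array([0.25695895, 0.59645179, 0.23015756]), 'eef_rot': array([ 2.02003984e-01,  9.79384235e-01, -9.13824588e-04, -2.73754361e-04]), 'force': array([ 1.00216214, -0.36754587, -0.49676573]), 'moment': array([-0.01691492, -0.02331312, -0.0353108 ]), 'width': 1.0047170252205015} 0.0187
```

View pics/scene0.png

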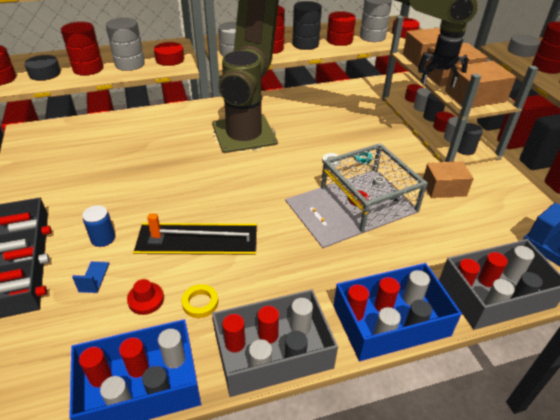

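View pics/top0.png

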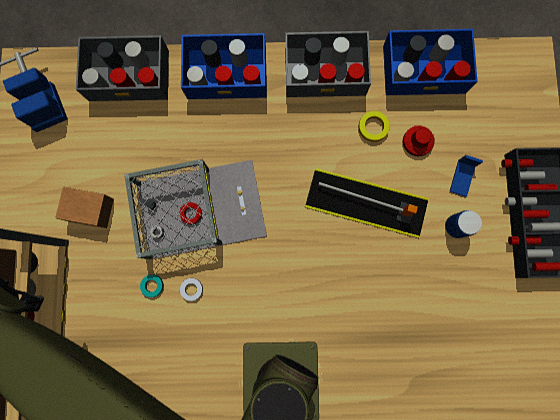

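```bash
cat > h.py <<'E'
import numpy as np, cv2
from workcell import ctrl
def proj(r,P):
    M=np.linalg.inv(r["world_from_camera"]); K=r["intrinsics"]
    P=np.atleast_2d(P); c=P@M[:3,:3].T+M[:3,3]; c=c*[1,-1,-1]
    p=c@K.T; return p[:,:2]/p[:,2:]
def back(r,uv,z):
    W=r["world_from_camera"]; K=r["intrinsics"]; out=[]
    for u,v in np.atleast_2d(uv):
        d=np.linalg.inv(K)@[u,v,1]; d=W[:3,:3]@(d*[1,-1,-1]); o=W[:3,3]
        out.append(o+d*(z-o[2])/d[2])
    return np.array(out)
def crop(img,x0,y0,x1,y1,s,name):
    c=cv2.resize(np.ascontiguousarray(img[y0:y1,x0:x1,::-1]),None,fx=s,fy=s,interpolation=cv2.INTER_CUBIC)
    for x in range((x0+9)//10*10,x1,10): cv2.line(c,(int((x-x0)*s),0),(int((x-x0)*s),4 if x%50 else 12),(255,255,0),1)
    for y in range((y0+9)//10*10,y1,10): cv2.line(c,(0,int((y-y0)*s)),(4 if y%50 else 12,int((y-y0)*s)),(255,255,0),1)
    cv2.imwrite("pics/"+name,c)
E
python3 - <<'E'
from h import *
r=ctrl.get_image("top"); p=r["pixels"]
crop(p,115,150,275,300,5 if 0 else 4,"guard1.png"); crop(p,300,160,435,245,5.5,"hook1.png")
E
```

```text
(no output)
```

View pics/guard1.png

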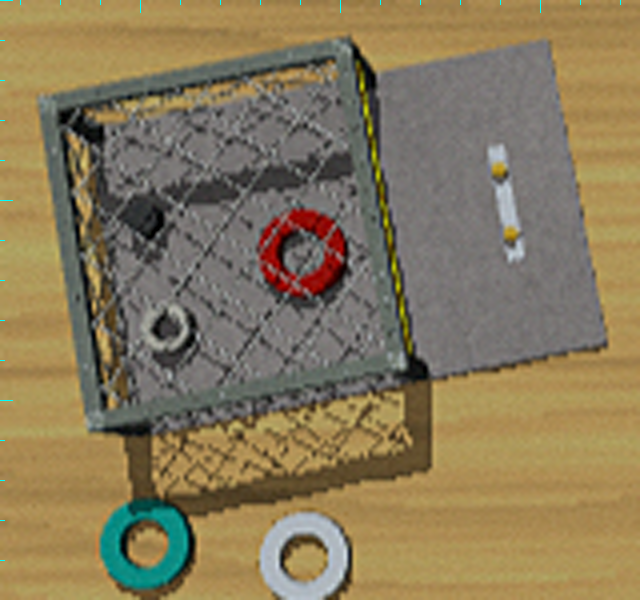

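View pics/hook1.png

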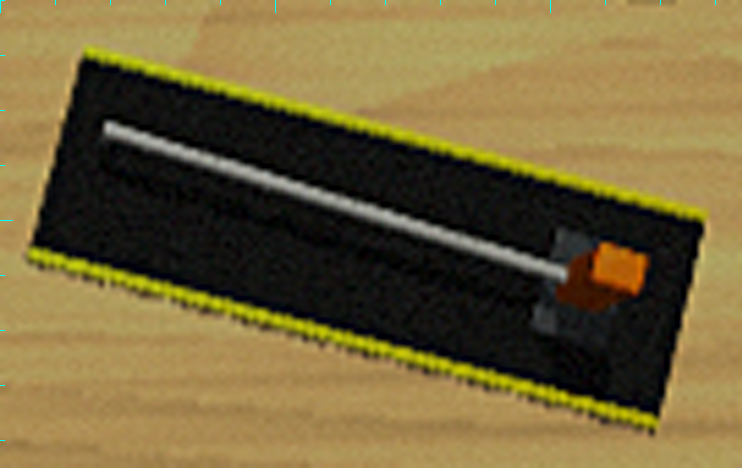

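```bash
python3 - <<'E'
from h import *
np.set_printoptions(precision=4,suppress=True)
r=ctrl.get_image("top"); p=r["pixels"]
G=lambda a,s,o:np.array(a,float)/s+o
f=back(r,G([[549,41],[607,346]],4,[115,150]),.006)
print("front",f,np.linalg.norm(f[1]-f[0]))
x=(f[0]-f[1])[:2];x/=np.linalg.norm(x);y=np.array([-x[1],x[0]])
O=f.mean(0)[:2]+75*y/1000
print("guard O",O,"yaw",np.degrees(np.arctan2(x[1],x[0])))
# roof corners z=.115
rc=back(r,G([[42,97],[347,40],[408,370],[92,428]],4,[115,150]),.115)[:,:2]
print("roof in guard",(rc-O)@np.c_[x,y])
pins=back(r,G([[500,170],[511,233]],4,[115,150]),.016)[:,:2]
print("pins",(pins-O)@np.c_[x,y])
hsv=cv2.cvtColor(p,cv2.COLOR_RGB2HSV); m=((hsv[...,0]<8)|(hsv[...,0]>172))&(hsv[...,1]>150)&(hsv[...,2]>90)
m[:190]=0;m[240:]=0;m[:,:170]=0;m[:,215:]=0
ys,xs=np.nonzero(m);print(len(xs),xs.min(),xs.max(),ys.min(),ys.max())
(cx,cy),rad=cv2.minEnclosingCircle(np.c_[xs,ys].astype(np.float32)); print(cx,cy,rad)
for c in ((cx,cy),G([303.5,252],4,[115,150]),G([303,255],4,[115,150])):
  c=back(r,c,.022)[0,:2]; print("collar",c,(c-O)@np.c_[x,y])
mc=back(r,G([[85,50],[704,215],[657,430],[30,255]],5.5,[300,160]),.004)[:,:2]
print("mat",mc,np.linalg.norm(mc-np.roll(mc,-1,0),axis=1))
mx=(mc[0]+mc[3]-mc[1]-mc[2]);mx/=np.linalg.norm(mx); my=np.array([-mx[1],mx[0]])
MO=mc.mean(0)-mx*.11
print("mat O",MO,"yaw",np.degrees(np.arctan2(mx[1],mx[0])))
ht=back(r,G([[600,242],[648,257],[640,293],[594,282]],5.5,[300,160]),.09)[:,:2]
print("handle top",ht.mean(0),np.linalg.norm(ht-np.roll(ht,-1,0),axis=1))
te=back(r,G([[107,127]],5.5,[300,160]),.034)[0,:2]
print("tip",te); d=te-ht.mean(0); print(np.linalg.norm(d),np.degrees(np.arctan2(d[1],d[0])))
for q in (ht.mean(0),te): print("in mat",(q-MO)@np.c_[mx,my])
E
```

```text
front [[0.6241 0.0748 0.006 ]
 [0.398  0.0345 0.006 ]] 0.22963071168209107
guard O [0.4979 0.1285] yaw 10.116025782064302
roof in guard [[ 0.115   0.2667]
 [ 0.1139  0.0568]
 [-0.1149  0.0544]
 [-0.1126  0.2659]]
pins [[ 0.0247 -0.0229]
 [-0.0222 -0.0225]]
186 180 200 202 223
190.1774139404297 212.8225860595703 11.06289291381836
collar [0.4684 0.2531] [-0.0071  0.1279]
collar [0.4679 0.2511] [-0.008  0.126]
collar [0.4657 0.2514] [-0.0101  0.1267]
mat [[ 0.5944 -0.111 ]
 [ 0.4992 -0.4353]
 [ 0.3861 -0.4038]
 [ 0.4841 -0.079 ]] [0.3379 0.1174 0.3392 0.1149]
mat O [ 0.4596 -0.3627] yaw 73.4304141533823
handle top [ 0.4597 -0.3663] [0.0245 0.0185 0.023  0.0203]
tip [ 0.5463 -0.1194]
0.2616614821137021 70.65723738446076
in mat [-0.0034 -0.0011]
in mat [ 0.258  -0.0137]
```

The collar is the red ring inside the pen at px (190,213). The teal ring (152,286), the white ring (191,290) and the yellow ring (374,126) are the wrong colour. The red hub (419,140) is flanged and stands on the table. In the enlarged crop the pen ring is clearly red with a hole. The brass pins are at px (240,192) and (243,208), which puts the slide at guard y of about -23 mm. The board, mat, handle and rod sizes all agree with the description.

>>> jog_arm([
  [10,-47,10],
  [20,-94,20],
  [30,-141,20],
  [40,-188,20],
  [50,-235,20],
  [60,-282,20],
  [70,-329,20],
  [80,-376,20],
], hand=[1,1,1,1,1,1,1,1], spin=[-6,-12,-18,-24,-30,-36,-42,-48])

```text
t: 1.0
ee_pos: [0.3368, 0.2189, 0.2504]
eef_rot: [0.584, 0.812, -0.0, -0.0]
force: [0.6, 0.0, -0.2]
width: 0.998
```

```bash
cat >> h.py <<'E'
def st():
    o=ctrl.observe(); q=o["eef_rot"]; jaw=2*np.degrees(np.arctan2(q[1],q[0]))-90
    print("t",round(o["t"],2),"p",np.round(o["ee_pos"]*1000,1),"jaw",round((jaw+180)%360-180,2),"F",np.round(o["force"],1),"w",round(o["width"],3))
    return o
E
python3 -c "
from h import *
st();r=ctrl.get_image('top');print(back(r,[463,224],.1),back(r,[419,140],.06))"
```

```text
t 1.0 p [336.8 218.9 250.4] jaw 18.5 F [ 0.6  0.  -0.2] w 0.998
[[ 0.41496277 -0.49495876  0.1       ]] [[ 0.66067129 -0.40325019  0.06      ]]
```

>>> jog_arm([
  [10,-47,0],
  [20,-94,0],
  [30,-141,0],
  [40,-188,0],
  [50,-235,0],
  [60,-282,0],
  [70,-329,0],
  [80,-376,0],
], hand=[1,1,1,1,1,1,1,1], spin=[-6,-12,-18,-24,-30,-36,-38,-38])

```text
t: 1.85
ee_pos: [0.4183, -0.1647, 0.2504]
eef_rot: [0.82, 0.572, -0.002, 0.001]
force: [0.9, 0.7, 0.3]
width: 1.003
```

>>> jog_arm([
  [10,-45,-10],
  [20,-90,-25],
  [30,-135,-40],
  [40,-180,-50],
  [43,-209,-60],
  [43,-209,-80],
  [43,-209,-80],
], hand=[1,1,1,1,1,1,1], spin=[0,0,0,0,0,0,0])

```text
t: 2.55
ee_pos: [0.4597, -0.3732, 0.1666]
eef_rot: [0.82, 0.572, -0.003, -0.002]
force: [-0.7, 0.3, 0.2]
width: 1.002
```

```bash
python3 -c "
from h import *
st()
r=ctrl.get_image('scene');crop(r['pixels'],100,130,290,270,4,'h2.png')"
```

```text
t 2.55 p [ 459.7 -373.2  166.6] jaw -20.23 F [-0.7  0.3  0.2] w 1.002
```

View pics/h2.png

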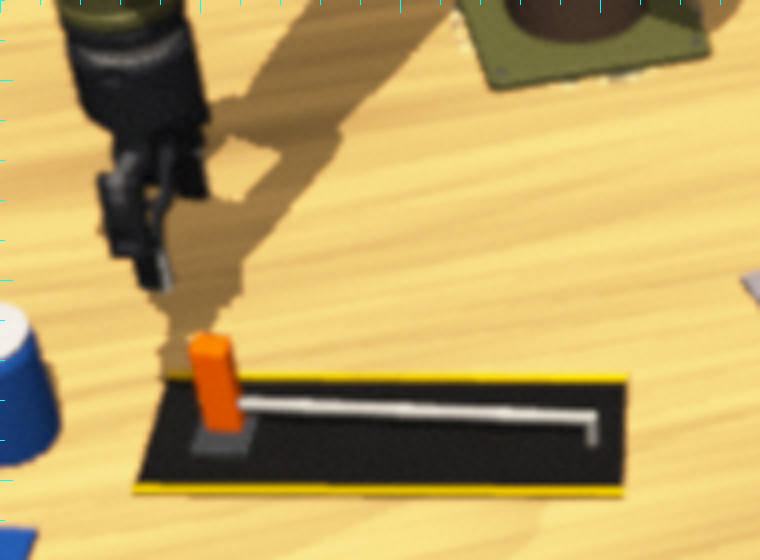

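```bash
python3 -c "
from h import *
r=ctrl.get_image('scene')
print(back(r,[100+209/4,130+342/4],.09), back(r,[100+592/4,130+444/4],.004),back(r,[100+592/4,130+413/4],.036),proj(r,[.4597,-.3663,.09]),proj(r,[.546,-.1194,.004]))"
```

```text
[[ 0.46138999 -0.36535467  0.09      ]] [[ 0.54595652 -0.11965359  0.004     ]] [[ 0.5469925  -0.11896671  0.036     ]] [[151.83675014 215.15953129]] [[248.0903447 240.9929038]]
```

>>> jog_arm([
  [1,7,0],
  [1,7,-30],
  [1,7,-60],
  [1,7,-90],
  [1,7,-115],
  [1,7,-131],
  [1,7,-131],
], hand=[1,1,1,1,1,1,1], spin=[1,1,1,1,1,1,1])

```text
t: 3.35
ee_pos: [0.4612, -0.3645, 0.0372]
eef_rot: [0.814, 0.58, -0.003, -0.001]
force: [-0.3, -0.8, -0.7]
width: 0.997
```

```bash
python3 -c "
from h import *
st()"
```

```text
t 3.35 p [ 461.2 -364.5   37.2] jaw -19.08 F [-0.3 -0.8 -0.7] w 0.997
```

>>> jog_arm([
  [0,0,-1],
  [0,0,-1],
  [0,0,-1],
  [0,0,-1],
  [0,0,-1],
  [0,0,-1],
  [0,0,-1],
  [0,0,-1],
], hand=[0.15,0.15,0.15,0.15,0.15,0.15,0.1,0.1], spin=[0,0,0,0,0,0,0,0], squeeze=80)

```text
t: 4.15
ee_pos: [0.4618, -0.3652, 0.0373]
eef_rot: [0.815, 0.58, -0.002, -0.0]
force: [-0.8, -0.0, 5.7]
width: 0.223
```

```bash
python3 -c "
from h import *
st()"
```

```text
t 4.15 p [ 461.8 -365.2   37.3] jaw -19.08 F [-0.8 -0.   5.7] w 0.223
```

>>> jog_arm([
  [0,0,10],
  [0,0,25],
  [0,0,45],
  [0,0,60],
  [0,0,60],
  [0,0,60],
], hand=[0.1,0.1,0.1,0.1,0.1,0.1], spin=[0,0,0,0,0,0])

```text
t: 4.75
ee_pos: [0.4618, -0.3652, 0.0976]
eef_rot: [0.815, 0.58, -0.002, -0.0]
force: [-0.5, -0.4, -3.7]
width: 0.225
```

```bash
python3 -c "
from h import *
st()
r=ctrl.get_image('scene');crop(r['pixels'],100,130,290,270,4,'h3.png')
t=ctrl.get_image('top');crop(t['pixels'],300,160,435,245,5.5,'t3.png')"
```

```text
t 4.75 p [ 461.8 -365.2   97.6] jaw -19.08 F [-0.5 -0.4 -3.7] w 0.225
```

View pics/h3.png

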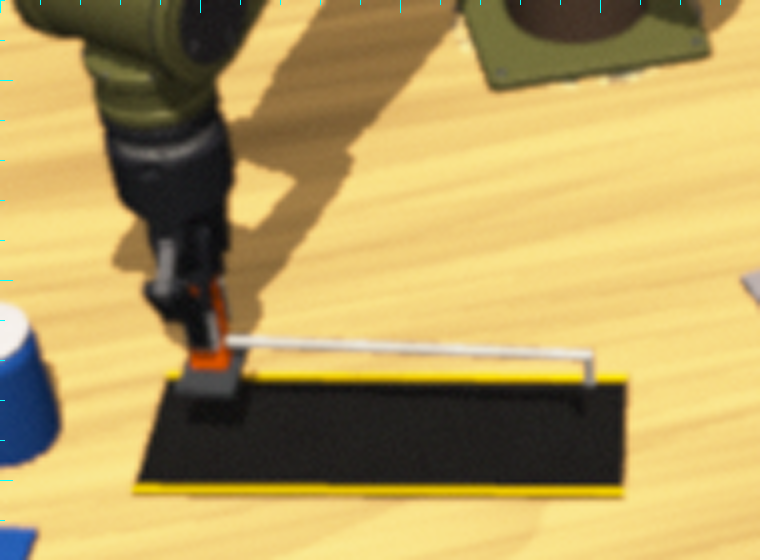

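View pics/t3.png

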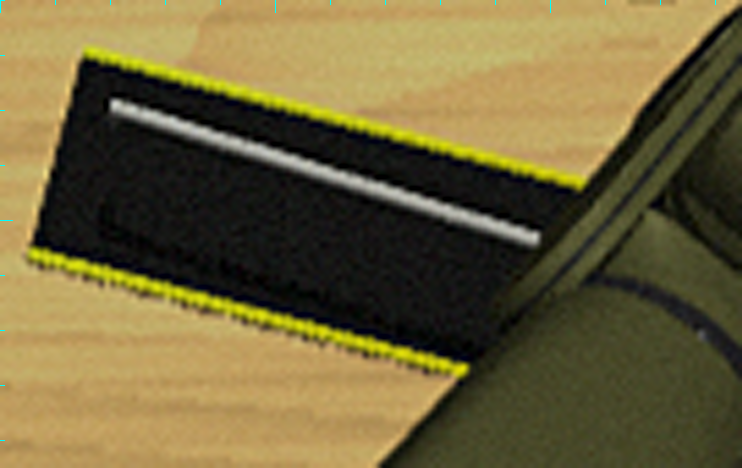

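```bash
python3 -c "
from h import *
r=ctrl.get_image('scene');t=ctrl.get_image('top')
# triangulate rod end
a=np.array([100+590/4,130+356/4]);b=np.array([300+114/5.5,160+105/5.5])
for z in (.085,.09,.095,.1): print(z,back(r,a,z)[0,:2],back(t,b,z)[0,:2])
for z in (.055,.06,.065): print('tip',z,back(r,[100+589/4,130+386/4],z)[0,:2])
from math import *
for yaw in (70.7,70.9): print(.4618+.26*cos(radians(yaw)),-.3652+.26*sin(radians(yaw)))
"
```

```text
0.085 [ 0.54100634 -0.11742717] [ 0.54741708 -0.1194244 ]
0.09 [ 0.54618183 -0.1185677 ] [ 0.54638637 -0.11903813]
0.095 [ 0.55135731 -0.11970823] [ 0.54535565 -0.11865187]
0.1 [ 0.5565328  -0.12084875] [ 0.54432493 -0.1182656 ]
tip 0.055 [ 0.53924531 -0.11861222]
tip 0.06 [ 0.54426201 -0.11970923]
tip 0.065 [ 0.54927871 -0.12080623]
0.547733742105438 -0.11981175258836038
0.546876653734567 -0.119513282839042
```

>>> jog_arm([
  [10,36,0],
  [20,73,0],
  [30,109,0],
  [40,146,0],
  [50,182,0],
  [60,219,-10],
  [70,256,-23],
  [70,256,-23],
], hand=[0.1,0.1,0.1,0.1,0.1,0.1,0.1,0.1], spin=[4,8,12,16,20,24,29,29])

```text
t: 5.75
ee_pos: [0.5297, -0.1042, 0.07]
eef_rot: [0.641, 0.767, -0.003, -0.004]
force: [-0.3, -0.9, -4.6]
width: 0.221
```

```bash
python3 -c "
from h import *
st()
r=ctrl.get_image('scene');crop(r['pixels'],280,130,440,250,5,'h4.png')
t=ctrl.get_image('top');crop(t['pixels'],115,150,275,300,4,'t4.png')"
```

```text
t 5.75 p [ 529.7 -104.2   70. ] jaw 10.25 F [-0.3 -0.9 -4.6] w 0.221
```

View pics/h4.png

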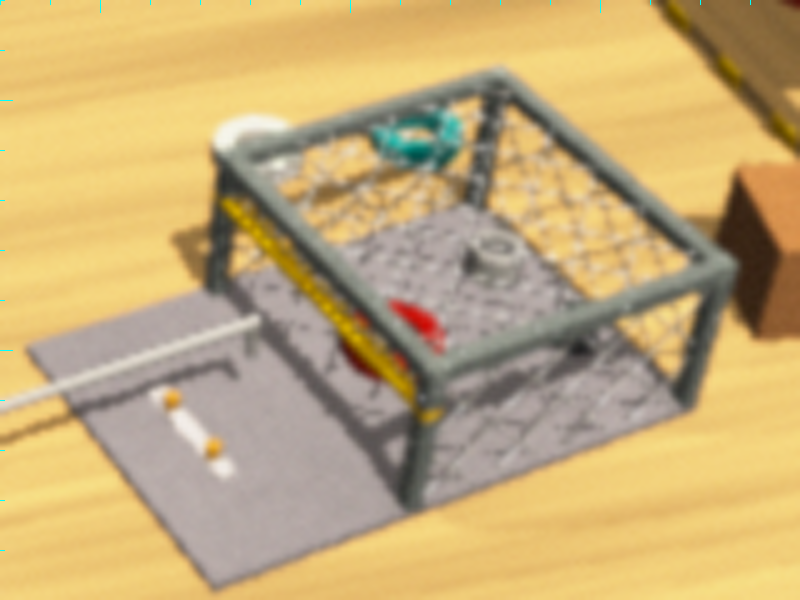

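View pics/t4.png

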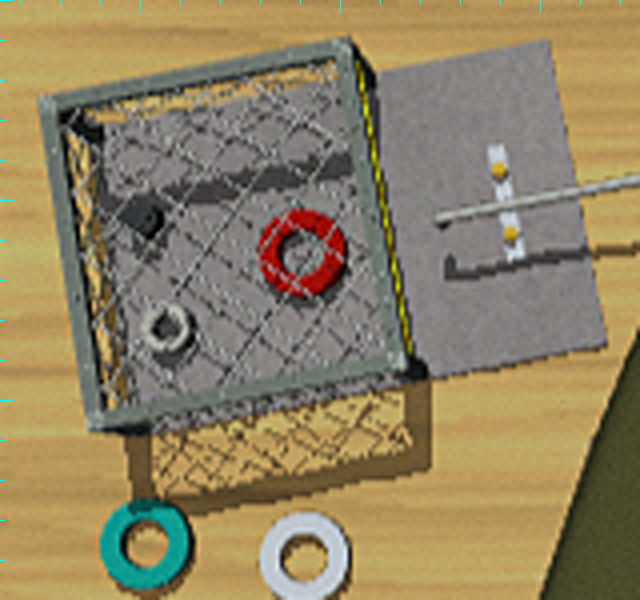

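```bash
python3 -c "
from h import *
r=ctrl.get_image('scene');t=ctrl.get_image('top')
O=np.array([.4979,.1285]);a=np.radians(10.1);R=np.array([[np.cos(a),-np.sin(a)],[np.sin(a),np.cos(a)]])
g=lambda p:(p-O)@R*1000
for z in (.06,.065,.07): print(z,g(back(r,[280+259/5,130+322/5],z)[0,:2]),g(back(t,[115+441/4,150+218/4],z)[0,:2]))
for z in (.028,.032,.036): print('tip',z,g(back(r,[280+251/5,130+356/5],z)[0,:2]))
p=np.array([.5297,-.1042]);print('pred',g(p+.26*np.array([np.cos(np.radians(100.25)),np.sin(np.radians(100.25))])))
print('pins scene',g(back(r,[[280+173/5,130+398/5],[280+213/5,130+447/5]],.016)[:,:2]))
print('tcp',g(p))
"
```

```text
0.06 [-12.53226193  30.67171543] [-9.41893524 20.78848607]
0.065 [-7.70584474 27.16857298] [-10.29104962  20.28410258]
0.07 [-2.87942754 23.66543053] [-11.163164    19.77971908]
tip 0.028 [-18.24173908  31.86106489]
tip 0.032 [-14.48669647  29.14800416]
tip 0.036 [-10.73165386  26.43494343]
pred [-10.18131367  25.32855712]
pins scene [[-17.19623126 -22.70574885]
 [ 30.5313525  -23.08486736]]
tcp [  -9.50063604 -234.67055187]
```

>>> jog_arm([
  [-4,22,0],
  [-8,48,0],
  [-12,74,0],
  [-17,103,0],
  [-17,103,0],
  [-17,103,0],
], hand=[0.1,0.1,0.1,0.1,0.1,0.1], spin=[0,0,0,0,0,0])

```text
t: 6.55
ee_pos: [0.5144, -0.0068, 0.0733]
eef_rot: [0.644, 0.765, -0.003, -0.0]
force: [1.1, -0.5, -3.0]
width: 0.224
```

```bash
python3 -c "
from h import *
st()
r=ctrl.get_image('scene');crop(r['pixels'],320,130,420,220,7,'h5.png')
t=ctrl.get_image('top');crop(t['pixels'],155,180,245,250,7,'t5.png')"
```

```text
t 6.55 p [514.4  -6.8  73.3] jaw 9.85 F [ 1.1 -0.5 -3. ] w 0.224
```

View pics/h5.png

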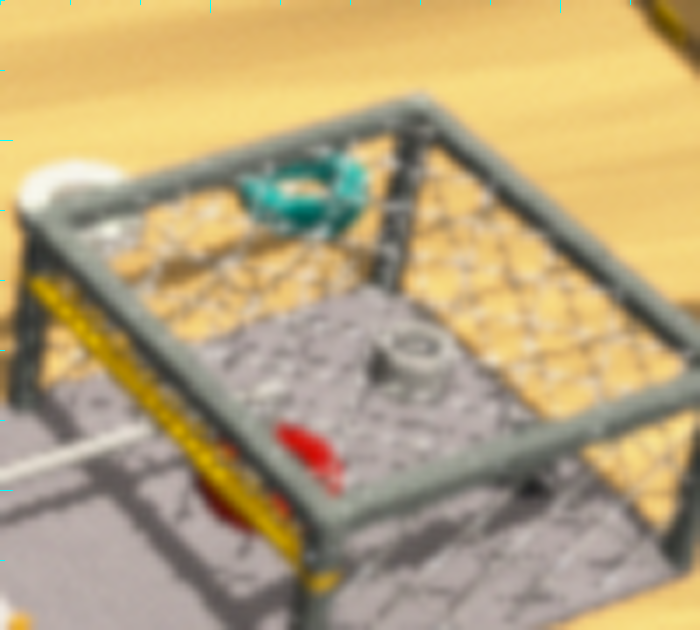

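View pics/t5.png

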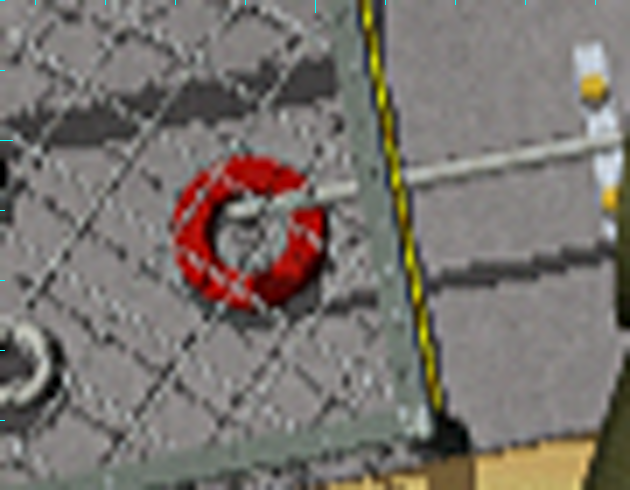

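```bash
python3 -c "
from h import *
t=ctrl.get_image('top')
O=np.array([.4979,.1285]);a=np.radians(10.1);R=np.array([[np.cos(a),-np.sin(a)],[np.sin(a),np.cos(a)]])
g=lambda p:(p-O)@R*1000
print('rodend',g(back(t,[155+229/7,180+210/7],.07)[0,:2]))
print('collar',g(back(t,[155+249/7,180+232/7],.022)[0,:2]))
p=np.array([.5144,-.0068]);b=np.radians(99.85);print('pred',g(p+.26*np.array([np.cos(b),np.sin(b)])),g(p))
"
```

```text
rodend [ -6.29360748 124.73829603]
collar [ -8.32299162 126.89139284]
pred [ -6.34835516 123.90069376] [  -7.48281557 -136.09683123]
```

>>> jog_arm([
  [-3,4,0],
  [-3,4,-6],
  [-3,4,-12],
  [-3,4,-18],
  [-3,4,-24],
  [-3,4,-28],
  [-3,4,-29],
], hand=[0.1,0.1,0.1,0.1,0.1,0.1,0.1], spin=[0,0,0,0,0,0,0])

```text
t: 7.4
ee_pos: [0.5109, -0.0032, 0.0432]
eef_rot: [0.644, 0.765, -0.003, -0.001]
force: [-0.4, 1.2, -3.0]
width: 0.226
```

```bash
python3 -c "
from h import *
st()
t=ctrl.get_image('top');crop(t['pixels'],155,180,245,250,7,'t6.png')
r=ctrl.get_image('scene');crop(r['pixels'],280,130,440,250,5,'h6.png')
st()"
```

```text
t 7.4 p [510.9  -3.2  43.2] jaw 9.79 F [-0.4  1.2 -3. ] w 0.226
t 7.5 p [511.4  -3.2  44. ] jaw 9.78 F [-0.2 -0.3 -2.6] w 0.225
```

View pics/t6.png

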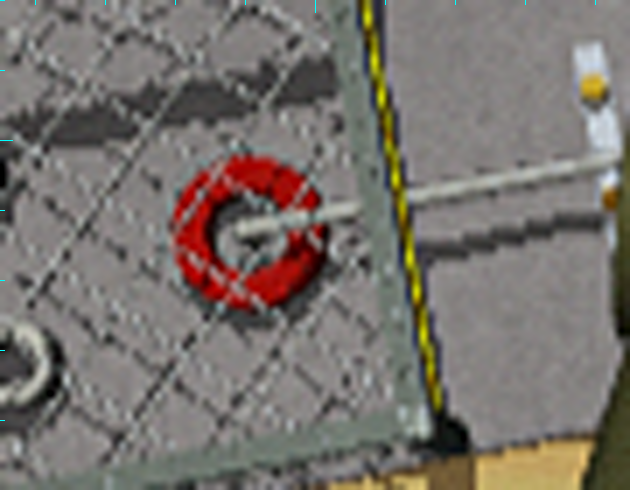

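View pics/h6.png

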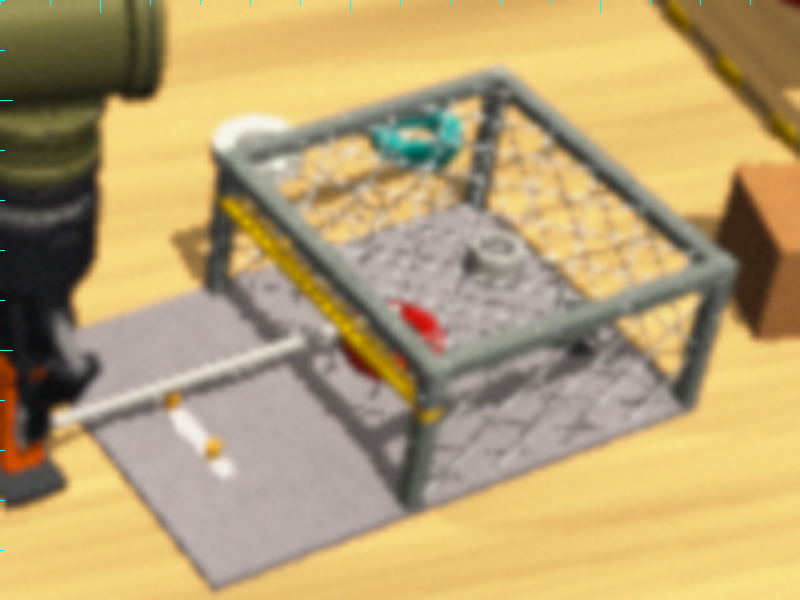

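>>> jog_arm([
  [0.5,-3,-0.5],
  [1,-6,-0.5],
  [1.6,-9,-0.5],
  [2.1,-12,-0.5],
  [2.6,-15,-0.5],
  [3.3,-19,-0.5],
  [4.2,-24,-0.5],
  [5.1,-29,-0.5],
], hand=[0.1,0.1,0.1,0.1,0.1,0.1,0.1,0.1], spin=[0,0,0,0,0,0,0,0])

```text
t: 8.3
ee_pos: [0.5166, -0.0326, 0.0434]
eef_rot: [0.644, 0.765, -0.003, -0.001]
force: [0.6, 0.5, -3.3]
width: 0.222
```

```bash
cat >> h.py <<'E'
O=np.array([.4979,.1285]);_a=np.radians(10.1);R=np.array([[np.cos(_a),-np.sin(_a)],[np.sin(_a),np.cos(_a)]])
g=lambda p:(p-O)@R*1000
def tip():
    o=st(); q=o["eef_rot"]; b=2*np.arctan2(q[1],q[0]); p=o["ee_pos"][:2]
    print("tipFK guard",np.round(g(p+.26*np.array([np.cos(b),np.sin(b)])),1),"F guard",np.round(o["force"][:2]@R,1))
E
python3 -c "
from h import *
tip()
t=ctrl.get_image('top');crop(t['pixels'],155,180,245,250,7,'t7.png')
tip()"
```

```text
t 8.3 p [516.6 -32.6  43.4] jaw 9.79 F [ 0.6  0.5 -3.3] w 0.222
tipFK guard [-8.5 98.1] F guard [0.7 0.4]
t 8.35 p [516.8 -33.3  43.5] jaw 9.77 F [-0.9  0.4 -2.8] w 0.224
tipFK guard [-8.3 97.4] F guard [-0.8  0.6]
```

View pics/t7.png

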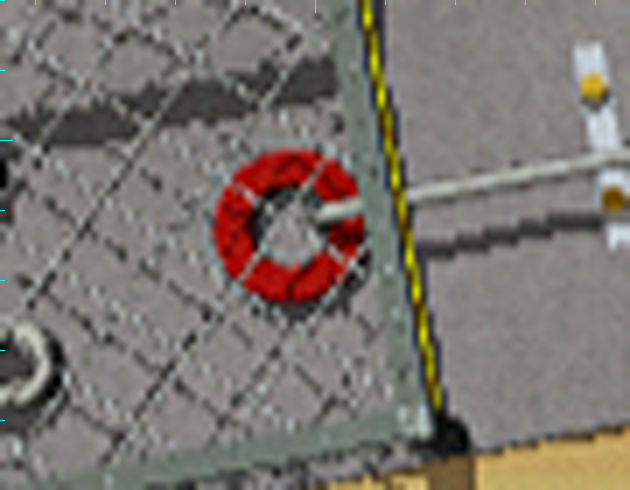

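>>> jog_arm([
  [1.4,-5,0],
  [2.7,-10,0],
  [4.1,-14,0],
  [5.5,-19,0],
  [6.8,-24,0],
  [8.2,-29,0],
  [9.5,-34,0],
  [11,-39,0],
], hand=[0.1,0.1,0.1,0.1,0.1,0.1,0.1,0.1], spin=[0,0,0,0,0,0,0,0])

```text
t: 9.15
ee_pos: [0.5279, -0.0727, 0.0435]
eef_rot: [0.644, 0.765, -0.003, -0.0]
force: [-0.0, 1.0, -2.9]
width: 0.228
```

>>> jog_arm([
  [1.4,-5,0],
  [2.7,-10,0],
  [4.1,-14,0],
  [5.5,-19,0],
  [6.8,-24,0],
  [8.2,-29,0],
  [9.5,-34,0],
  [10.5,-37,0],
], hand=[0.1,0.1,0.1,0.1,0.1,0.1,0.1,0.1], spin=[0,0,0,0,0,0,0,0])

```text
t: 9.95
ee_pos: [0.5385, -0.1102, 0.0435]
eef_rot: [0.644, 0.765, -0.003, -0.0]
force: [-1.0, 0.8, -2.9]
width: 0.225
```

```bash
python3 -c "
from h import *
tip()
t=ctrl.get_image('top');crop(t['pixels'],185,165,275,235,7,'t8.png')
tip()"
```

```text
t 9.95 p [ 538.5 -110.2   43.5] jaw 9.75 F [-1.   0.8 -2.9] w 0.225
tipFK guard [-0.3 17.8] F guard [-0.9  1. ]
t 10.0 p [ 538.7 -110.5   43.6] jaw 9.75 F [ 0.3 -0.7 -2.6] w 0.226
tipFK guard [-0.2 17.5] F guard [ 0.2 -0.7]
```

View pics/t8.png

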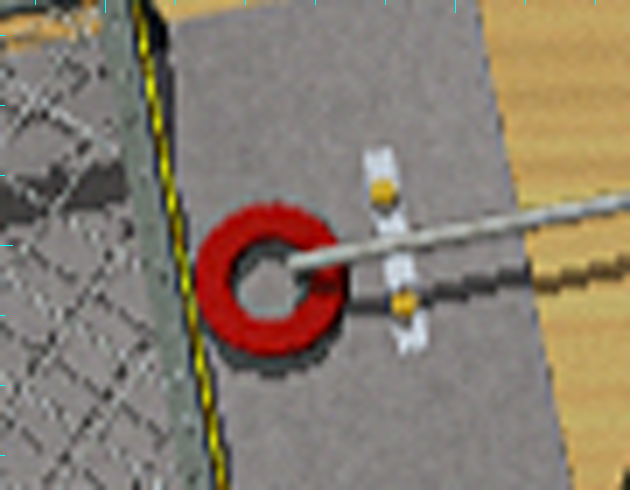

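```bash
python3 -c "
from h import *
t=ctrl.get_image('top')
c=lambda p,z:g(back(t,np.array(p)/7+[185,165],z)[:,:2])
print('collar',c([[271,280]],.022),'pins',c([[384,190],[404,302]],.015),'rodend',c([[292,262]],.043))
"
```

```text
collar [[-3.37244829 29.21752447]] pins [[ 26.00000888 -22.64427893]
 [-21.77682177 -22.40616724]] rodend [[-1.40408644 17.39499593]]
```

>>> jog_arm([
  [1.5,-2.5,0],
  [2.5,-5,0],
  [3.5,-7.5,0],
  [4.5,-10,0],
  [5.5,-12.5,0],
  [6,-15,0],
  [6.5,-17,0],
  [7,-19,0],
], hand=[0.1,0.1,0.1,0.1,0.1,0.1,0.1,0.1], spin=[0,0,0,0,0,0,0,0])

```text
t: 10.85
ee_pos: [0.5457, -0.1295, 0.0436]
eef_rot: [0.644, 0.765, -0.003, -0.0]
force: [0.2, 1.4, -2.8]
width: 0.229
```

```bash
python3 -c "
from h import *
tip()
t=ctrl.get_image('top');crop(t['pixels'],185,165,275,235,7,'t9.png')
tip()"
```

```text
t 10.85 p [ 545.7 -129.5   43.6] jaw 9.74 F [ 0.2  1.4 -2.8] w 0.229
tipFK guard [ 3.4 -2.4] F guard [0.4 1.3]
t 10.9 p [ 545.8 -129.8   43.6] jaw 9.74 F [-0.3 -0.3 -2.4] w 0.224
tipFK guard [ 3.5 -2.7] F guard [-0.4 -0.2]
```

View pics/t9.png

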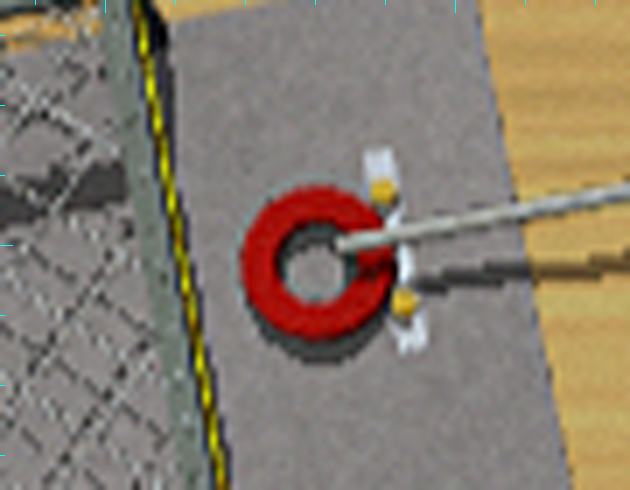

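>>> jog_arm([
  [0.1,-0.5,0],
  [0.2,-1,0],
  [0.3,-1.5,0],
  [0.3,-1.5,0],
], hand=[0.1,0.1,0.1,0.1], spin=[0,0,0,0])

```text
t: 11.3
ee_pos: [0.5461, -0.1313, 0.0437]
eef_rot: [0.645, 0.765, -0.003, 0.0]
force: [0.6, 0.3, -2.4]
width: 0.224
```

```bash
python3 -c "
from h import *
tip()"
```

```text
t 11.3 p [ 546.1 -131.3   43.7] jaw 9.74 F [ 0.6  0.3 -2.4] w 0.224
tipFK guard [ 3.5 -4.3] F guard [0.7 0.2]
```

>>> jog_arm([
  [0.1,-0.5,0],
  [0.2,-1,0],
  [0.2,-1,0],
  [0.2,-1,0],
], hand=[0.1,0.1,0.1,0.1], spin=[0,0,0,0])

```text
t: 11.7
ee_pos: [0.5463, -0.1324, 0.0437]
eef_rot: [0.645, 0.765, -0.003, 0.0]
force: [0.4, 0.5, -1.9]
width: 0.221
```

>>> jog_arm([
  [0.1,-0.5,0],
  [0.2,-1,0],
  [0.2,-1,0],
  [0.2,-1,0],
], hand=[0.1,0.1,0.1,0.1], spin=[0,0,0,0])

```text
t: 12.1
ee_pos: [0.5465, -0.1334, 0.0437]
eef_rot: [0.645, 0.765, -0.003, 0.0]
force: [-0.1, 1.1, -3.9]
width: 0.227
```

```bash
python3 -c "
from h import *
tip()
t=ctrl.get_image('top');crop(t['pixels'],185,165,275,235,7,'t10.png')
tip()"
```

```text
t 12.1 p [ 546.5 -133.4   43.7] jaw 9.74 F [-0.1  1.1 -3.9] w 0.227
tipFK guard [ 3.5 -6.3] F guard [0.1 1.1]
t 12.15 p [ 546.5 -133.4   43.7] jaw 9.74 F [-0.4  0.2 -2.4] w 0.224
tipFK guard [ 3.6 -6.4] F guard [-0.4  0.3]
```

View pics/t10.png

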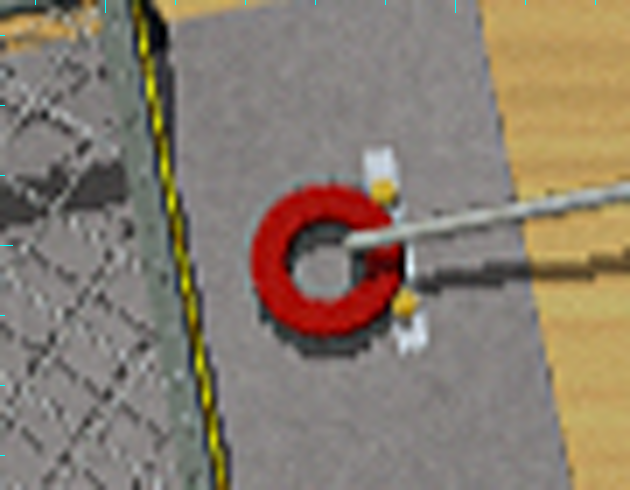

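>>> jog_arm([
  [0.1,-0.5,0],
  [0.1,-0.8,0],
  [0.1,-0.8,0],
  [0.1,-0.8,0],
], hand=[0.1,0.1,0.1,0.1], spin=[0,0,0,0])

```text
t: 12.55
ee_pos: [0.5466, -0.134, 0.0436]
eef_rot: [0.645, 0.765, -0.003, -0.0]
force: [-0.9, 2.4, -3.1]
width: 0.222
```

```bash
python3 -c "
from h import *
tip()"
```

```text
t 12.55 p [ 546.6 -134.    43.6] jaw 9.73 F [-0.9  2.4 -3.1] w 0.222
tipFK guard [ 3.6 -7. ] F guard [-0.5  2.6]
```

>>> jog_arm([
  [0.1,-0.5,0],
  [0.2,-1,0],
  [0.2,-1,0],
  [0.2,-1,0],
], hand=[0.1,0.1,0.1,0.1], spin=[0,0,0,0])

```text
t: 12.95
ee_pos: [0.5464, -0.1343, 0.0432]
eef_rot: [0.645, 0.764, -0.003, -0.001]
force: [-0.2, 5.3, -4.3]
width: 0.226
```

```bash
python3 -c "
from h import *
tip()"
```

```text
t 12.95 p [ 546.4 -134.3   43.2] jaw 9.71 F [-0.2  5.3 -4.3] w 0.226
tipFK guard [ 3.4 -7.2] F guard [0.8 5.2]
```

>>> jog_arm([
  [0.2,-1,0],
  [0.3,-1.5,0],
  [0.3,-1.5,0],
  [0.3,-1.5,0],
  [0.3,-1.5,0],
  [0.3,-1.5,0],
], hand=[0.1,0.1,0.1,0.1,0.1,0.1], spin=[0,0,0,0,0,0])

```text
t: 13.55
ee_pos: [0.5461, -0.1345, 0.0425]
eef_rot: [0.645, 0.764, -0.003, -0.002]
force: [0.1, 6.8, -3.8]
width: 0.223
```

```bash
python3 -c "
from h import *
tip()
t=ctrl.get_image('top');crop(t['pixels'],205,175,265,225,10,'t11.png')
tip()"
```

```text
t 13.55 p [ 546.1 -134.5   42.5] jaw 9.67 F [ 0.1  6.8 -3.8] w 0.223
tipFK guard [ 3.2 -7.4] F guard [1.3 6.7]
t 13.6 p [ 546.1 -134.6   42.5] jaw 9.67 F [-0.   7.7 -3.7] w 0.226
tipFK guard [ 3.2 -7.4] F guard [1.3 7.6]
```

View pics/t11.png

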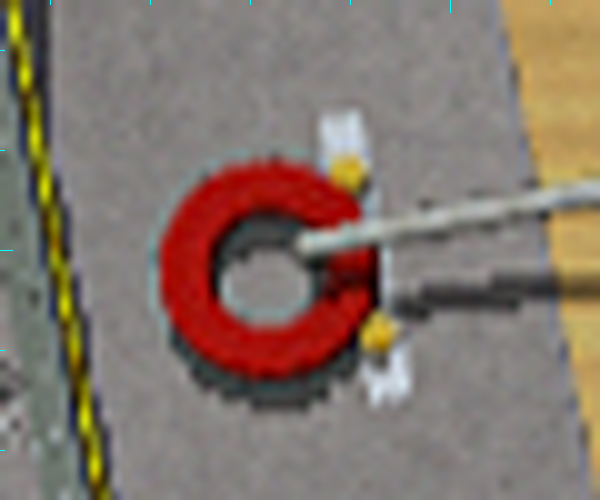

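>>> jog_arm([
  [0.4,-1.6,0.3],
  [0.5,-2,0.5],
  [0.5,-2,0.5],
  [0.5,-2,0.5],
  [0.5,-2,0.5],
  [0.5,-2,0.5],
  [0.5,-2,0.5],
  [0.5,-2,0.5],
], hand=[0.1,0.1,0.1,0.1,0.1,0.1,0.1,0.1], spin=[0,0,0,0,0,0,0,0])

```text
t: 14.4
ee_pos: [0.5457, -0.1348, 0.042]
eef_rot: [0.645, 0.764, -0.002, -0.004]
force: [-0.6, 8.4, -4.3]
width: 0.225
```

```bash
python3 -c "
from h import *
tip()
t=ctrl.get_image('top');crop(t['pixels'],205,175,265,225,10,'t12.png')
tip()"
```

```text
t 14.4 p [ 545.7 -134.8   42. ] jaw 9.62 F [-0.6  8.4 -4.3] w 0.225
tipFK guard [ 3.1 -7.6] F guard [0.9 8.4]
t 14.45 p [ 545.7 -134.8   42. ] jaw 9.62 F [-0.9  8.6 -5.1] w 0.222
tipFK guard [ 3.  -7.6] F guard [0.6 8.6]
```

View pics/t12.png

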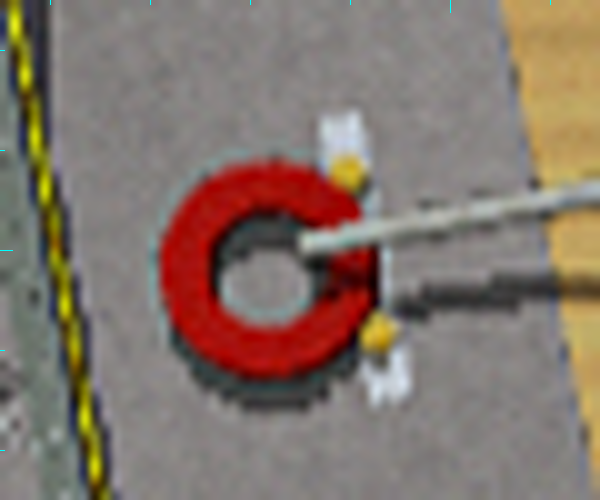

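```bash
python3 -c "
from h import *
def seg(n):
    t=ctrl.get_image(n);h=cv2.cvtColor(t['pixels'],cv2.COLOR_RGB2HSV)
    return t,h
t,h=seg('top')
def px(h,lo,hi,s,v,box):
    m=(h[...,0]>=lo)&(h[...,0]<=hi)&(h[...,1]>s)&(h[...,2]>v)
    k=np.zeros_like(m);x0,y0,x1,y1=box;k[y0:y1,x0:x1]=1;m&=k;ys,xs=np.nonzero(m);return np.c_[xs,ys].astype(np.float32)
P=px(h,18,32,140,130,(232,185,255,215));a=P[P[:,1]<199].mean(0);b=P[P[:,1]>=199].mean(0);print(len(P),a,b)
m=px(h,0,6,150,80,(215,180,250,225)); hull=cv2.convexHull(m)
c=cv2.fitEllipse(hull)[0];c2=cv2.minEnclosingCircle(m);print(c,c2)
for cc in (c,c2[0]):
  C=back(t,cc,.022)[0,:2];A=back(t,a,.015)[0,:2];B=back(t,b,.015)[0,:2]
  print(g(C),g(A),g(B),np.linalg.norm(C-A),np.linalg.norm(C-B),np.linalg.norm(A-B))
tip()"
```

```text
16 [239.28572 192.     ] [242.11111 207.88889]
(231.2345733642578, 201.53262329101562) ((231.27586364746094, 201.41378784179688), 10.82818603515625)
[2.40147437 6.18205442] [ 26.73485112 -21.08918022] [-20.71202257 -20.82696599] 0.03654905556592131 0.03554885264425058 0.04744759824297158
[2.71976654 6.0044899 ] [ 26.73485112 -21.08918022] [-20.71202257 -20.82696599] 0.036204851161870465 0.03562268611637479 0.04744759824297158
t 14.5 p [ 545.7 -134.8   42. ] jaw 9.62 F [ 0.   8.4 -5.2] w 0.222
tipFK guard [ 3.1 -7.6] F guard [1.5 8.2]
```

>>> jog_arm([
  [0.4,-2.2,0.5],
  [0.5,-2.6,0.8],
  [0.5,-2.6,0.8],
  [0.5,-2.6,0.8],
  [0.5,-2.6,0.8],
  [0.5,-2.6,0.8],
  [0.5,-2.6,0.8],
  [0.5,-2.6,0.8],
], hand=[0.1,0.1,0.1,0.1,0.1,0.1,0.1,0.1], spin=[0,0,0,0,0,0,0,0])

```text
t: 15.3
ee_pos: [0.5451, -0.1351, 0.0413]
eef_rot: [0.646, 0.763, -0.001, -0.007]
force: [0.1, 9.8, -5.6]
width: 0.223
```

```bash
python3 -c "
from h import *
tip()"
```

```text
t 15.3 p [ 545.1 -135.1   41.3] jaw 9.54 F [ 0.1  9.8 -5.6] w 0.223
tipFK guard [ 2.7 -7.8] F guard [1.8 9.7]
```

>>> jog_arm([
  [-0.4,2,0.5],
  [-0.9,5,1],
  [-1.4,8,1],
  [-1.9,11,1],
  [-1.9,11,1],
  [-1.9,11,1],
], hand=[0.1,0.1,0.1,0.1,0.1,0.1], spin=[0,0,0,0,0,0])

```text
t: 15.9
ee_pos: [0.5433, -0.1242, 0.0425]
eef_rot: [0.646, 0.764, -0.001, -0.006]
force: [-0.4, 0.2, -2.1]
width: 0.223
```

```bash
python3 -c "
from h import *
tip();print(ctrl.observe()['eef_rot'])
t=ctrl.get_image('top');crop(t['pixels'],205,175,265,225,10,'t13.png')"
```

```text
t 15.9 p [ 543.3 -124.2   42.5] jaw 9.55 F [-0.4  0.2 -2.1] w 0.223
tipFK guard [2.8 3.2] F guard [-0.4  0.3]
[ 0.64576304  0.76351123 -0.00100693 -0.00629866]
```

View pics/t13.png

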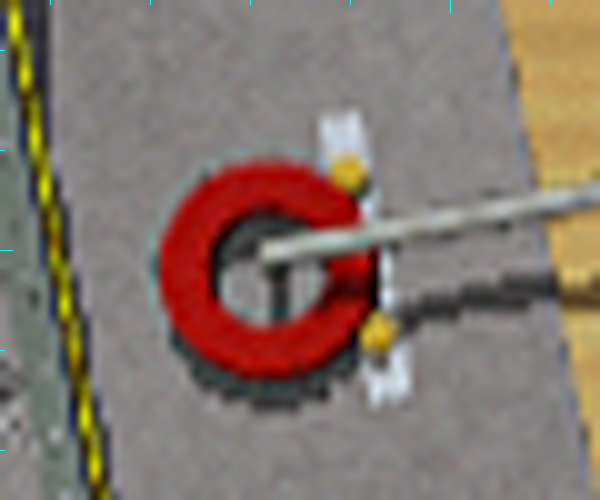

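>>> jog_arm([
  [0,0,5],
  [0,0,12],
  [0,0,20],
  [0,0,32],
  [0,0,48],
  [0,0,65],
  [0,0,65],
], hand=[0.1,0.1,0.1,0.1,0.1,0.1,0.1], spin=[0,0,0,0,0,0,0])

```text
t: 16.65
ee_pos: [0.5458, -0.125, 0.1119]
eef_rot: [0.646, 0.763, 0.0, -0.003]
force: [0.2, -1.0, -2.5]
width: 0.227
```

```bash
python3 -c "
from h import *
tip()
t=ctrl.get_image('top');crop(t['pixels'],205,175,265,225,10,'t14.png')
r=ctrl.get_image('scene');crop(r['pixels'],200,130,360,250,5,'h14.png')"
```

```text
t 16.65 p [ 545.8 -125.   111.9] jaw 9.55 F [ 0.2 -1.  -2.5] w 0.227
tipFK guard [5.2 2. ] F guard [ 0. -1.]
```

View pics/t14.png

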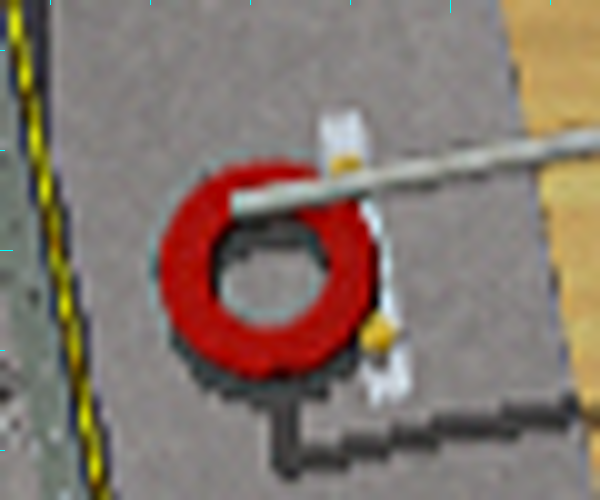

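View pics/h14.png

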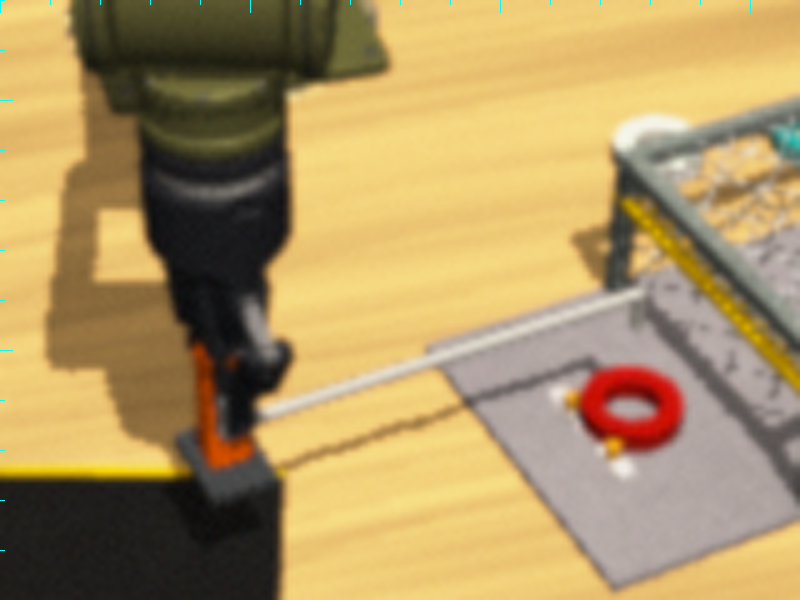

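>>> jog_arm([
  [-10,-30,0],
  [-23,-64,0],
  [-36,-99,0],
  [-49,-134,0],
  [-62,-169,0],
  [-74,-204,0],
  [-86,-238,0],
  [-86,-238,0],
], hand=[0.1,0.1,0.1,0.1,0.1,0.1,0.1,0.1], spin=[-2,-6,-10,-14,-18,-22,-26,-26])

```text
t: 17.55
ee_pos: [0.4559, -0.3657, 0.1077]
eef_rot: [0.803, 0.597, -0.0, -0.006]
force: [1.0, 1.0, -3.6]
width: 0.221
```

```bash
python3 -c "
from h import *
tip()"
```

```text
t 17.55 p [ 455.9 -365.7  107.7] jaw -16.75 F [ 1.   1.  -3.6] w 0.221
tipFK guard [ -10.5 -247.2] F guard [1.2 0.8]
```

>>> jog_arm([
  [3,2,-15],
  [3,2,-30],
  [3,2,-43],
  [3,2,-53],
  [3,2,-59],
  [3,2,-62],
  [3,2,-62],
], hand=[0.1,0.1,0.1,0.1,0.1,0.1,0.1], spin=[0,0,0,0,0,0,0])

```text
t: 18.25
ee_pos: [0.459, -0.3634, 0.0455]
eef_rot: [0.802, 0.597, -0.0, -0.006]
force: [-0.0, -0.6, -3.0]
width: 0.226
```

```bash
python3 -c "
from h import *
tip()
r=ctrl.get_image('scene');crop(r['pixels'],100,130,290,270,4,'h15.png')"
```

```text
t 18.25 p [ 459.  -363.4   45.5] jaw -16.73 F [-0.  -0.6 -3. ] w 0.226
tipFK guard [  -7.2 -245.5] F guard [-0.1 -0.6]
```

View pics/h15.png

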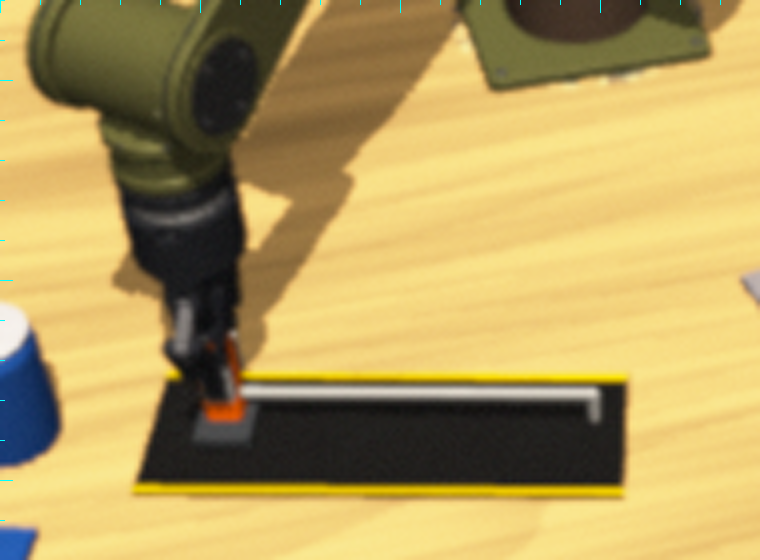

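>>> jog_arm([
  [0,0,-1.5],
  [0,0,-3],
  [0,0,-4.5],
  [0,0,-6],
  [0,0,-7],
  [0,0,-7.5],
  [0,0,-7.5],
], hand=[0.1,0.1,0.1,0.1,0.1,0.1,0.1], spin=[0,0,0,0,0,0,0])

```text
t: 19.0
ee_pos: [0.4592, -0.3637, 0.0384]
eef_rot: [0.802, 0.597, -0.0, -0.005]
force: [-0.1, 0.1, -2.4]
width: 0.223
```

```bash
python3 -c "
from h import *
tip();print(ctrl.observe()['moment'])"
```

```text
t 19.0 p [ 459.2 -363.7   38.4] jaw -16.74 F [-0.1  0.1 -2.4] w 0.223
tipFK guard [  -7.1 -245.8] F guard [-0.1  0.2]
[-0.0832534   0.02082595  0.04849835]
```

>>> jog_arm([
  [0,0,-0.7],
  [0,0,-1.4],
  [0,0,-2],
  [0,0,-2],
  [0,0,-2],
], hand=[0.1,0.1,0.1,0.1,0.1], spin=[0,0,0,0,0])

```text
t: 19.5
ee_pos: [0.4594, -0.3639, 0.0376]
eef_rot: [0.802, 0.597, -0.0, -0.005]
force: [-3.1, 3.1, 4.9]
width: 0.226
```

```bash
python3 -c "
from h import *
tip()"
```

```text
t 19.5 p [ 459.4 -363.9   37.6] jaw -16.73 F [-3.1  3.1  4.9] w 0.226
tipFK guard [  -6.9 -246. ] F guard [-2.5  3.6]
```

Contact with the mat (Fz is now +5 N, was -3 N). I'm opening the fingers slowly in place.

>>> jog_arm([
  [0,0,0],
  [0,0,0],
  [0,0,0],
  [0,0,0],
  [0,0,0],
  [0,0,0],
  [0,0,0],
  [0,0,0],
], hand=[0.25,0.3,0.4,0.5,0.7,1,1,1], spin=[0,0,0,0,0,0,0,0])

```text
t: 20.3
ee_pos: [0.4594, -0.3639, 0.0375]
eef_rot: [0.802, 0.597, -0.0, -0.005]
force: [0.2, 0.2, 0.2]
width: 1.0
```

```bash
python3 -c "
from h import *
tip()
r=ctrl.get_image('scene');crop(r['pixels'],100,130,290,270,4,'h16.png')"
```

```text
t 20.3 p [ 459.4 -363.9   37.5] jaw -16.74 F [0.2 0.2 0.2] w 1.0
tipFK guard [  -6.9 -246. ] F guard [0.2 0.2]
```

View pics/h16.png

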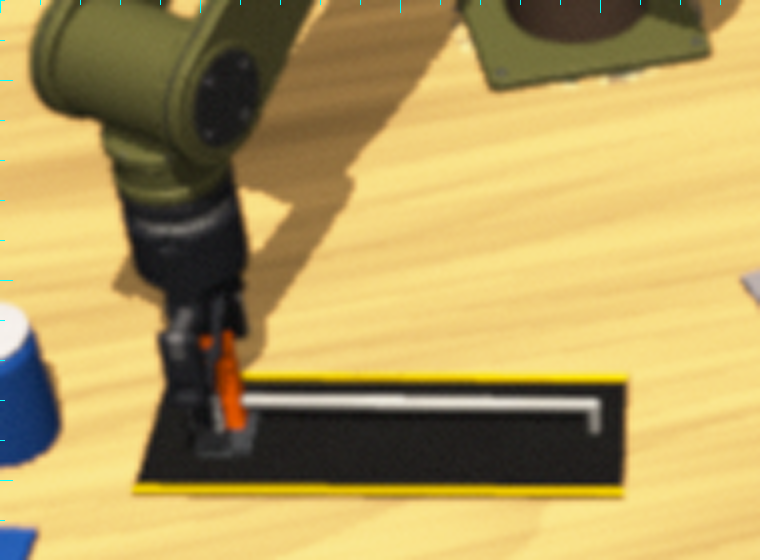

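>>> jog_arm([
  [0,0,10],
  [0,0,25],
  [0,0,45],
  [0,0,75],
  [0,0,110],
  [0,0,150],
  [-10,0,170],
  [-10,0,170],
], hand=[1,1,1,1,1,1,1,1], spin=[0,0,0,0,0,0,0,0])

```text
t: 21.15
ee_pos: [0.4508, -0.3657, 0.2142]
eef_rot: [0.803, 0.597, 0.001, -0.0]
force: [0.7, -0.9, 0.6]
width: 1.002
```

>>> jog_arm([
  [0,20,0],
  [0,50,0],
  [0,90,0],
  [0,130,0],
  [0,170,0],
  [0,200,0],
  [0,200,0],
  [0,200,0],
], hand=[1,1,1,1,1,1,1,1], spin=[0,0,0,0,0,0,0,0])

```text
t: 21.95
ee_pos: [0.4507, -0.1652, 0.2139]
eef_rot: [0.802, 0.597, 0.0, -0.0]
force: [-0.1, -0.3, -0.5]
width: 0.997
```

```bash
python3 -c "
from h import *
tip()
r=ctrl.get_image('scene');crop(r['pixels'],80,120,440,330,2.2,'h17.png')
t=ctrl.get_image('top');crop(t['pixels'],120,100,490,310,2.1,'t17.png')"
```

```text
t 21.95 p [ 450.7 -165.2  213.9] jaw -16.67 F [-0.1 -0.3 -0.5] w 0.997
tipFK guard [ 19.1 -48.8] F guard [-0.2 -0.3]
```

View pics/h17.png

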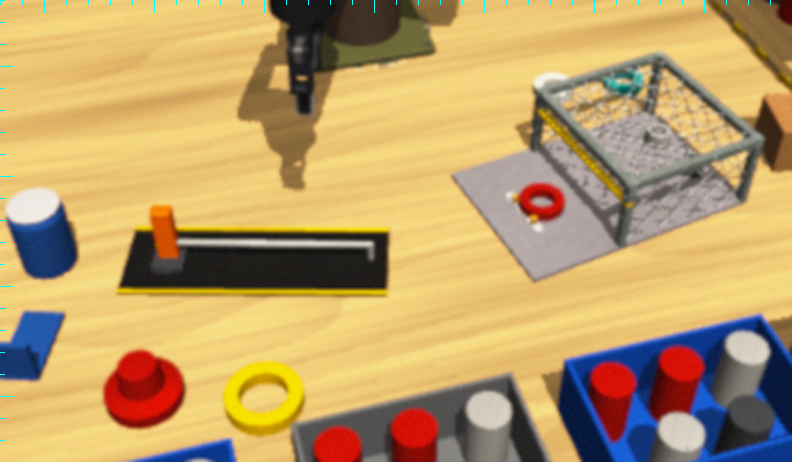

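View pics/t17.png

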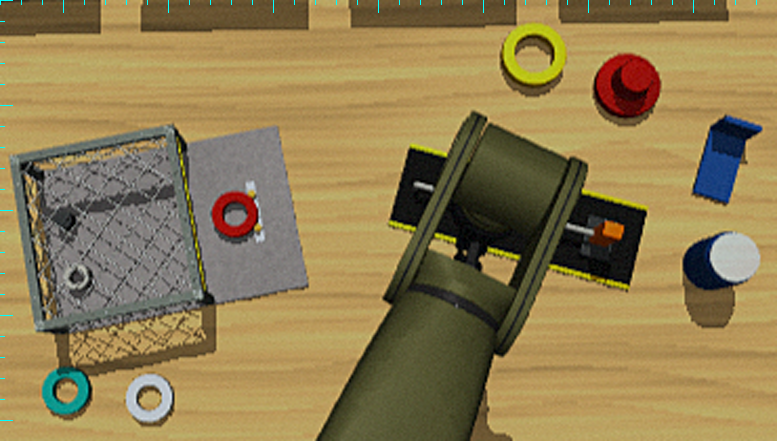

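```bash
python3 -c "
from h import *
t=ctrl.get_image('top');h=cv2.cvtColor(t['pixels'],cv2.COLOR_RGB2HSV)
def px(h,lo,hi,s,v,box):
    m=(h[...,0]>=lo)&(h[...,0]<=hi)&(h[...,1]>s)&(h[...,2]>v)
    k=np.zeros_like(m);x0,y0,x1,y1=box;k[y0:y1,x0:x1]=1;m&=k;ys,xs=np.nonzero(m);return np.c_[xs,ys].astype(np.float32)
P=px(h,18,32,140,130,(232,185,255,215));a=P[P[:,1]<199].mean(0);b=P[P[:,1]>=199].mean(0)
c=cv2.fitEllipse(cv2.convexHull(px(h,0,6,150,80,(215,180,250,225))))[0]
C=back(t,c,.022)[0,:2];A=back(t,a,.015)[0,:2];B=back(t,b,.015)[0,:2]
print(np.linalg.norm(C-A),np.linalg.norm(C-B))
r=ctrl.get_image('scene');s=lambda u,v:[80+u/2.2,120+v/2.2]
H=back(r,s(162,212),.09)[0,:2];T=back(r,s(371,259),.004)[0,:2]
MO=np.array([.4596,-.3627]);y=np.radians(73.4);MT=MO+.26*np.array([np.cos(y),np.sin(y)])
print(H-MO,T-MT);print(ctrl.close_job())
"
```

```text
0.03655406062097783 0.036177703953627106
[0.00631676 0.00061988] [-3.34569782e-05 -1.20781080e-03]
the job is handed in; nothing more can be done
None
```

I drew the red collar out under the guard and seated it against both brass pins. The hook is back on its mat, and I handed the job in at about 22 s; it reports no verdict.

- **Pull:** The force started to rise with the collar at the pins. I held a steady 7 to 10 N for about 2 s, and no reading went above 10 N. I then backed the tip off, lifted it straight out and returned the hook to the mat.
- **Collar:** The last images put its centre 36.6 mm and 36.2 mm from the two pins, where 37 mm is contact and 41 mm the limit. It did not move when the hook left.
- **Hook:** It stands upright and released, with the handle about 6 mm and the tip about 1 mm from their home points. The arm is clear of it.
- **Other goods:** They look unmoved in the final pictures.

One small disagreement: the camera put the midpoint between the pins at guard x of about +2 to +3 mm rather than 0, so I steered by the pins. No check failed.

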